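# Hang the slide racks to drip and cover the staining dishes

### The job

The staining run is over. Lift each slide rack out of its dish by the handle, keeping it upright, and hang it by the handle on a hook of the drip stand, one rack to a hook; then close all three dishes, also one that held no rack, each with the cover of its own size, seated level with its plug inside the rim. Leave the other things on the worktop where they are.

Things in the scene. Friction and masses are not known exactly. Their poses are not given: they have to be found in the camera images.
- dish_small_rim (a point): The small staining dish: open rectangular white plastic box, fixed, outside 64 (x) x 96 (y) x 60 mm high, walls and floor 3 mm, mouth 58 x 90 mm. Point: middle of the mouth at rim height, 60 mm above the worktop. x along the short side, y along the long side, z up; same either way round.
- dish_medium_rim (a point): The medium staining dish: open rectangular white plastic box, fixed, outside 74 (x) x 105 (y) x 60 mm high, walls and floor 3 mm, mouth 68 x 99 mm. Point: middle of the mouth at rim height, 60 mm above the worktop. x along the short side, y along the long side, z up; same either way round.
- dish_large_rim (a point): The large staining dish: open rectangular white plastic box, fixed, outside 84 (x) x 114 (y) x 60 mm high, walls and floor 3 mm, mouth 78 x 108 mm. Point: middle of the mouth at rim height, 60 mm above the worktop. x along the short side, y along the long side, z up; same either way round.
- cover_small_grip (a point): Loose white cover of the small dish: plate 64 (x) x 96 (y) x 5 mm; under it a 5 mm deep plug 53 x 85 mm (2.5 mm play all round); on top an upright block handle 44 (x) x 16 (y) x 30 high, gripped across the 16. 0.12 kg. Starts plug down. Point: centre of the block, 25 mm above the plug's underside, 15 below the block's top; when seated, 20 mm above the dish's rim point. z up.
- cover_medium_grip (a point): Loose white cover of the medium dish: plate 74 (x) x 105 (y) x 5 mm; under it a 5 mm deep plug 63 x 94 mm (2.5 mm play all round); on top an upright block handle 44 (x) x 16 (y) x 30 high, gripped across the 16. 0.12 kg. Starts plug down. Point: centre of the block, 25 mm above the plug's underside, 15 below the block's top; when seated, 20 mm above the dish's rim point. z up.
- cover_large_grip (a point): Loose white cover of the large dish: plate 84 (x) x 114 (y) x 5 mm; under it a 5 mm deep plug 73 x 103 mm (2.5 mm play all round); on top an upright block handle 44 (x) x 16 (y) x 30 high, gripped across the 16. 0.12 kg. Starts plug down. Point: centre of the block, 25 mm above the plug's underside, 15 below the block's top; when seated, 20 mm above the dish's rim point. z up.
- rack_1_handle (a point): Steel slide rack standing in the small dish (or absent): cage 46 (x) x 80 (y) x 30 mm, 0.15 kg. Stiff handle, an inverted U in its y-z plane: two straps 10 mm wide, 56 over their outsides (grip across these along y), upright from 54 mm up; top bar from 110 to 115 mm above the rack's underside. Point: midway between the straps, 97 mm above the underside, 13 below the bar's underside. z up.
- rack_2_handle (a point): Steel slide rack standing in the medium dish (or absent): cage 46 (x) x 80 (y) x 30 mm, 0.15 kg. Stiff handle, an inverted U in its y-z plane: two straps 10 mm wide, 56 over their outsides (grip across these along y), upright from 54 mm up; top bar from 110 to 115 mm above the rack's underside. Point: midway between the straps, 97 mm above the underside, 13 below the bar's underside. z up.
- rack_3_handle (a point): Steel slide rack standing in the large dish (or absent): cage 46 (x) x 80 (y) x 30 mm, 0.15 kg. Stiff handle, an inverted U in its y-z plane: two straps 10 mm wide, 56 over their outsides (grip across these along y), upright from 54 mm up; top bar from 110 to 115 mm above the rack's underside. Point: midway between the straps, 97 mm above the underside, 13 below the bar's underside. z up.
- hook_1 (a point): left (+y) hook of the fixed drip stand: level rod 8 mm thick, 105 mm from the next, pointing to its -x (the robot). Point: on top of the rod, middle of its usable length, 190 mm above the worktop. x along the rod to the rail 32 mm behind (191 mm high); the rod ends 30 mm in front in an upturned tip, top 20 mm above this point. Posts at the rail, 160 mm either side of the middle hook. z up.
- hook_2 (a point): middle hook of the fixed drip stand: level rod 8 mm thick, 105 mm from the next, pointing to its -x (the robot). Point: on top of the rod, middle of its usable length, 190 mm above the worktop. x along the rod to the rail 32 mm behind (191 mm high); the rod ends 30 mm in front in an upturned tip, top 20 mm above this point. Posts at the rail, 160 mm either side of the middle hook. z up.
- hook_3 (a point): right (-y) hook of the fixed drip stand: level rod 8 mm thick, 105 mm from the next, pointing to its -x (the robot). Point: on top of the rod, middle of its usable length, 190 mm above the worktop. x along the rod to the rail 32 mm behind (191 mm high); the rod ends 30 mm in front in an upturned tip, top 20 mm above this point. Posts at the rail, 160 mm either side of the middle hook. z up.
- jar_3: Bystander: brown screw-cap jar 50 mm wide, 85 mm high; origin at the centre of its underside. Not part of the job.
- beaker: Bystander: empty plastic beaker 57 mm wide, 70 mm high; origin at the centre of its underside. Not part of the job.
- timer: Bystander: bench timer 52x62x34; origin at the centre of its underside. Not part of the job.
- oil_bottle: Bystander: small brown bottle 26 mm wide, 62 mm high; origin at the centre of its underside. Not part of the job.
- petri_1: Bystander: round petri dish 64 mm wide; origin at the centre of its underside. Not part of the job.
- marker_1: Bystander: marker pen 131 mm long lying near the front edge; origin at the centre of its underside. Not part of the job.
- forceps_1: Bystander: forceps 127 mm long lying near the front edge; origin at the centre of its underside. Not part of the job.
Not all that is in view belongs to the job. Leave any orange look-alike of the part that bears cover_small_grip alone.

How it is judged:
By the outcome, as a careful person would: the job done as asked, in the order asked, and still so for the second after the job is handed in, with the robot touching nothing.
Of rack_1, rack_2, rack_3 only 2 to 3 are there at a start; the rules pass over those that are not, and their reading is None.
At some moment in a run one of cover_small, cover_medium, cover_large may be knocked a few centimetres aside while the robot is not near it.
It also fails if it takes over 208 s, if anything falls off the work surface, if the arm or the gripper's body presses on something with over 40 N, if the wrist force passes 120 N, or if a joint passes its speed limit or range.

### The arm

A 6-joint arm with a two-finger parallel gripper is mounted at the origin on a cart in front of the work surface, level with it; the furniture and walls round the work are solid. World frame = base frame: x ahead of the robot, y to its left, z up, the work surface at z = 0. Lengths are in m, angles in rad, forces in N, time in s.
With the tool pointing down it reaches from about 0.325 to 1 m from the base axis. Payload 5.1 kg.
Tool frame: the origin (TCP) lies on the mounting face of the last link; the fingertips stand 173 mm ahead of it and the grasp point (between the pads) lies 155 mm ahead of it; z points along the fingers, y is the line along which they close (so a half turn about z gives the same grasp; the last joint's range is limited). The gripper opens to 85 mm and grips with 20 to 120 N. Pads are 22 mm wide; open, the fingers measure 114 mm over their backs; the gripper's body (76 mm by 85 mm) begins 54 mm behind the grasp point. The pads swing forward as they close: fully open they stand 13 mm farther back than shut.
Start: joints at [1.029, 0.124, 1.65, -0, 1.367, -0.083], TCP at [0.288, 0.583, 0.405] pointing down, gripper open.
Joint ranges: [-2.61, 2.61], [-1.02, 2.33], [0.03, 2.71], [-1.35, 4.49], [0.32, 2.68], [-2.91, 2.91]. Speed limits (rad/s): [2.57, 2.57, 3.14, 3.14, 3.14, 3.14].

### API

Orientations are given as a 3x3 rotation matrix whose columns are the frame's x, y, z axes.
In Python, from bench import sensors, imaging, manip gives the robot as it stands.
- The arm moves only by the shell command python3 -m creep 'ROWS' [OPENING]. ROWS is JSON, a list of rows, each a list of 2 entries, a list of its own where there are three numbers: the shift along the tool's x, y, z scaled (see below), then the turn, a rotation vector about the tool's x, y, z scaled (see below). A call has 1 to 20 rows; each row shifts and turns the commanded pose from where the row before left it, along the tool's axes as they then stand; what a row does not reach is not made up. The controller multiplies each number of a shift by 60 mm and each number of a turn by 6 degrees. A row lasts 1/8 s, in which the tool goes at most 62.5 mm and 10.7 degrees, less where a joint would pass 70% of its speed; a pose out of reach is approached as far as the arm can. A call with a number of a shift or a turn outside -1 to 1 is refused whole. A call with a gripper value outside its range is refused whole. OPENING is the opening, from -1 (shut) to 1 (fully open), set as the call begins (- or left out, the last holds). The fingers move at their own pace and stop on an object; the grip force is fixed at half the most. Time passes only in rows, so rows that do not move let the fingers close. It gives the time, the measured TCP pose, the force, the opening and the grip force at its end, in the units of the state.
- sensors.get_state(): the state, without advancing time (a new reading comes with each control period).
- imaging.read_camera(name): name is "scene" or "top" or "wrist"; returns a dict with "color" (384x512x3 uint8, red, green, blue), "z_map" (384x512 float32, m along the optical axis (not along the pixel's ray), 0 where there is no reading), "fov_y" (degrees; the focal length in pixels is half the picture's height over the tangent of half this angle, whatever the lens; pixels are square), "cx", "cy" (the principal point, pixels), "distortion" ([k1, k2, p1, p2, k3] as OpenCV has them; the pictures are not rectified), "R" (3x3) and "t" (3): a world point X has camera coordinates R X + t. Camera axes: x right, y down, z forward; pixel columns grow to the right and rows downward; lengths in m; the calibration is good to about 2 mm. A picture is of the moment at which its call begins.
- manip.close_job(): hands the job in; it is judged then, once.
Trained networks look in a picture, given as the dict that the camera call returned (one of the last four; its "shot" number tells which), for a name from the list of things; names that differ only in an ending like _2 or _b are one class to them, and where a whole thing is asked for, a point or a joint stands for the part that bears it (a point fixed in the world has none). Each returns a list of dicts, best first, with "confidence" (0 to 1); they miss things now and then, are a little off and sometimes report something else, mostly with a low value. They report only what shows in the picture. A call takes as long as a camera call. They do not tell look-alikes from the thing itself.
- imaging.search_frame(picture, thing): "location" ([x, y, z] in m, in world coordinates, good to about 4 mm: the middle of the surface that is visible of it).
The state is a dict: "clock": time; "q": joint angles; "qvel": joint speeds; "joint_torque": joint torques, N m; "ee_pos": TCP position; "tcp_rot": TCP orientation; "force": force on the tool from outside, world axes, zero at the start; "moment": the same for the moment, N m; "opening": finger opening in m; "grip_force": force on a finger pad.
Only numpy, scipy, OpenCV 4.12 (cv2) and the standard library are available. Lean on these libraries where they do the work, as an engineer would, in place of code of your own. Each camera call takes 0.05 s, during which the arm holds its last target. There are 200 camera calls.

## Working session

There is one attempt and no reset: what is moved stays moved. The work goes in short steps, Python scripts to look and compute and a shell command to move; the robot and the scene stay as the last step left them, time stands still between calls to the robot, and variables do not carry over. Pictures are saved under pics/ and viewed, at most 14 in all, crops included, and the job is handed in when it is done.

```bash
ls; mkdir -p pics
cat > h.py <<'E'
import numpy as np, cv2
from bench import sensors, imaging, manip
def cam(n, save=None):
    p=imaging.read_camera(n)
    if save: cv2.imwrite('pics/'+save+'.png',cv2.cvtColor(p['color'],cv2.COLOR_RGB2BGR))
    return p
def K(p):
    f=p['color'].shape[0]/2/np.tan(np.radians(p['fov_y'])/2)
    return np.array([[f,0,p['cx']],[0,f,p['cy']],[0,0,1.]])
def cloud(p):
    h,w=p['z_map'].shape
    u,v=np.meshgrid(np.arange(w),np.arange(h))
    uv=np.stack([u,v],-1).reshape(-1,1,2).astype(np.float32)
    n=cv2.undistortPoints(uv,K(p),np.array(p['distortion'],float)).reshape(h,w,2)
    z=p['z_map'][...,None]
    X=np.concatenate([n*z,z],-1)
    W=(X-np.array(p['t']))@np.array(p['R'])
    W[p['z_map']==0]=np.nan
    return W
def st():
    s=sensors.get_state()
    print('t',round(s['clock'],2),'p',np.round(s['ee_pos'],4),'f',np.round(s['force'],1),'op',round(s['opening'],4),'g',round(s['grip_force'],1)); print(np.round(s['tcp_rot'],4).tolist())
    return s
E
python3 - <<'E'
from h import *
st()
p=cam('top','top0'); q=cam('scene','scene0')
for n,pp in (('top',p),('scene',q)):
    for k in ['dish_small_rim','cover_small_grip','cover_medium_grip','cover_large_grip','rack_1_handle','hook_1','dish_medium_rim','dish_large_rim']:
        try: print(n,k,[(np.round(d['location'],3).tolist(),round(d['confidence'],2)) for d in imaging.search_frame(pp,k)])
        except Exception as e: print(k,e)
E
```

```text
pics
t 0.0 p [0.2878 0.5826 0.4035] f [0.  0.1 0.9] op 0.0855 g 0.0
[[-0.8966, 0.4428, -0.0011], [0.4428, 0.8966, -0.0018], [0.0002, -0.0021, -1.0]]
top dish_small_rim [([0.45, 0.146, 0.013], 0.53), ([0.444, -0.122, 0.034], 0.51), ([0.469, 0.012, 0.009], 0.36), ([0.633, -0.132, 0.008], 0.31)]
top cover_small_grip [([0.43, -0.248, 0.01], 0.93), ([0.4, -0.737, 0.011], 0.56), ([0.473, 0.286, 0.015], 0.42)]
top cover_medium_grip [([0.469, 0.012, 0.008], 0.6)]
top cover_large_grip [([0.451, 0.144, 0.014], 0.8)]
top rack_1_handle [([0.469, -0.12, 0.03], 0.48), ([0.607, 0.367, 0.073], 0.35)]
top hook_1 [([0.629, -0.128, 0.006], 0.9)]
top dish_medium_rim [([0.447, 0.4, 0.029], 0.98)]
top dish_large_rim [([0.472, 0.288, 0.015], 0.83)]
scene dish_small_rim [([0.443, -0.111, 0.038], 0.61), ([0.42, 0.412, 0.031], 0.41)]
scene cover_small_grip [([0.396, -0.737, 0.006], 0.68), ([0.44, -0.226, 0.008], 0.65)]
scene cover_medium_grip [([0.468, 0.021, 0.006], 0.62)]
scene cover_large_grip [([0.443, 0.157, 0.009], 0.96)]
scene rack_1_handle [([0.474, -0.123, 0.03], 0.48)]
scene hook_1 [([0.574, -0.016, 0.008], 0.53), ([0.442, -0.227, 0.006], 0.47)]
scene dish_medium_rim [([0.423, 0.412, 0.033], 0.59), ([0.439, -0.23, 0.01], 0.15)]
scene dish_large_rim [([0.482, 0.283, 0.029], 0.85), ([0.603, 0.468, 0.046], 0.51)]
```

View pics/top0.png

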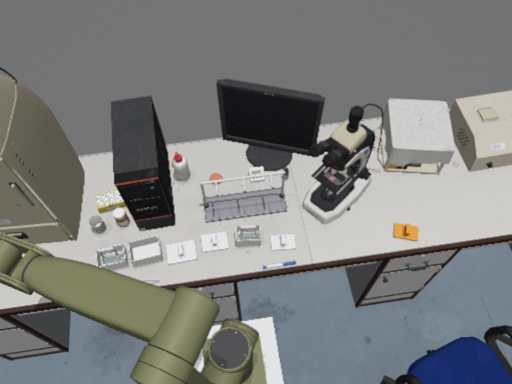

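View pics/scene0.png

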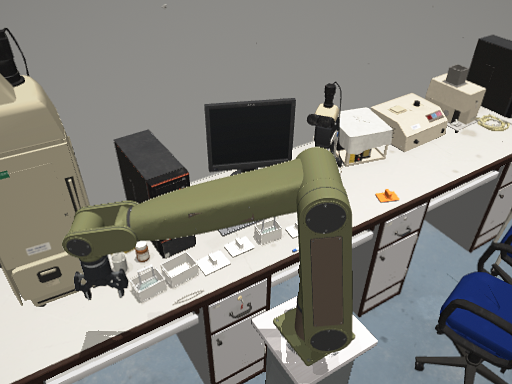

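The top view shows dishes with racks at about (112,258) and (248,236), and an empty dish at (146,252). Covers are at (181,252), (214,242) and (283,241), the orange look-alike is at (405,232), and the stand is around (243,190). I'll measure these from the depth cloud.

```bash
cat >> h.py <<'E'
def rects(W,z0,z1,x=(0.33,0.56),y=(-0.35,0.5),cell=0.002,minn=15,k=3):
    m=np.isfinite(W[...,0]); P=W[m]
    P=P[(P[:,2]>z0)&(P[:,2]<z1)&(P[:,0]>x[0])&(P[:,0]<x[1])&(P[:,1]>y[0])&(P[:,1]<y[1])]
    img=np.zeros((int((x[1]-x[0])/cell)+2,int((y[1]-y[0])/cell)+2),np.uint8)
    ij=((P[:,:2]-[x[0],y[0]])/cell).astype(int); img[ij[:,0],ij[:,1]]=1
    n,l=cv2.connectedComponents(cv2.dilate(img,np.ones((k,k),np.uint8)))
    lab=l[ij[:,0],ij[:,1]]; out=[]
    for i in range(1,n):
        Q=P[lab==i]
        if len(Q)<minn: continue
        c,s,a=cv2.minAreaRect(Q[:,:2].astype(np.float32)*1000)
        if s[0]>s[1]: s=s[::-1]; a-=90      # a = direction of short side (deg)
        a=(a+90)%180-90
        print('z%.3f c=(%.1f,%.1f) short %.1f long %.1f short-axis yaw %.1f n=%d zmed %.4f'%(z0,*c,*s,a,len(Q),np.median(Q[:,2]))); out.append((c,s,a))
    return out
E
python3 - <<'E'
from h import *
p=cam('top'); W=cloud(p)
print('rims');rects(W,0.05,0.07,k=5)
print('covers');rects(W,0.007,0.02,k=5)
print('blocks');rects(W,0.032,0.046,k=5)
print('handles');rects(W,0.09,0.13,k=5,minn=4)
print('stand');rects(W,0.17,0.26,x=(0.5,0.8),y=(-0.4,0.3),k=9,minn=4)
p=cam('wrist','wr0')
E
```

```text
rims
z0.050 c=(455.9,413.6) short 79.7 long 107.1 short-axis yaw 7.4 n=126 zmed 0.0582
z0.050 c=(464.0,283.7) short 89.0 long 116.7 short-axis yaw 6.3 n=166 zmed 0.0586
z0.050 c=(438.8,-115.3) short 8.1 long 88.7 short-axis yaw -5.9 n=41 zmed 0.0587
z0.050 c=(471.8,-159.5) short 19.5 long 51.6 short-axis yaw 81.4 n=25 zmed 0.0566
z0.050 c=(483.3,-73.9) short 14.4 long 50.8 short-axis yaw 63.8 n=18 zmed 0.0607
covers
z0.007 c=(391.6,-246.5) short 137.3 long 172.3 short-axis yaw 67.3 n=398 zmed 0.0117
z0.007 c=(450.5,177.7) short 144.2 long 448.0 short-axis yaw 6.0 n=1064 zmed 0.0113
z0.007 c=(428.1,-113.7) short 28.0 long 91.2 short-axis yaw -2.8 n=39 zmed 0.0103
z0.007 c=(471.6,-125.4) short 19.8 long 48.7 short-axis yaw 4.5 n=15 zmed 0.0170
z0.007 c=(539.7,-314.7) short 28.1 long 37.2 short-axis yaw -64.5 n=15 zmed 0.0089
blocks
z0.032 c=(433.7,-252.0) short 15.5 long 46.0 short-axis yaw 87.2 n=38 zmed 0.0397
z0.032 c=(425.6,278.4) short 19.2 long 117.3 short-axis yaw 14.7 n=52 zmed 0.0387
z0.032 c=(438.6,418.9) short 54.5 long 120.6 short-axis yaw -18.3 n=63 zmed 0.0384
z0.032 c=(4
[... 365 characters left out ...]
xis yaw -4.3 n=81 zmed 0.0353
z0.032 c=(475.7,16.4) short 15.3 long 47.0 short-axis yaw -85.9 n=42 zmed 0.0400
handles
z0.090 c=(455.3,414.9) short 14.2 long 57.8 short-axis yaw 0.9 n=57 zmed 0.1167
z0.090 c=(466.1,-118.4) short 14.9 long 53.5 short-axis yaw -11.3 n=50 zmed 0.1185
stand
z0.170 c=(652.8,184.6) short 116.8 long 268.7 short-axis yaw 60.7 n=632 zmed 0.2178
z0.170 c=(611.3,-126.8) short 79.7 long 327.5 short-axis yaw 0.1 n=322 zmed 0.1902
z0.170 c=(611.1,-397.7) short 18.1 long 21.6 short-axis yaw 50.1 n=18 zmed 0.1878
z0.170 c=(778.3,132.1) short 7.5 long 38.0 short-axis yaw 62.6 n=15 zmed 0.1816
z0.170 c=(794.4,-378.0) short 12.4 long 45.9 short-axis yaw -17.7 n=126 zmed 0.2155
```

View pics/wr0.png

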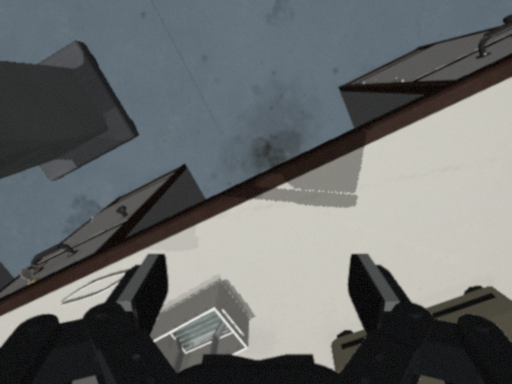

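The wrist view shows image-up along tool +x, and the left rack appears at the lower left (210,330). I'll add a planning helper and move in for a closer look.

```bash
cat >> h.py <<'E'
from scipy.spatial.transform import Rotation as Ro
def plan(x,y,z,yaw=180,grasp=True):
    """units for the turn (6deg) first, then shift (60mm) in the final tool frame; z = grasp point height if grasp"""
    s=st(); R=np.array(s['tcp_rot']); a=np.radians(yaw)
    Rt=np.array([[np.cos(a),np.sin(a),0],[np.sin(a),-np.cos(a),0],[0,0,-1.]])
    tr=Ro.from_matrix(R.T@Rt).as_rotvec(degrees=True)/6
    T=np.array([x,y,z+(0.155 if grasp else 0)])
    d=Rt.T@(T-np.array(s['ee_pos']))/0.06
    print('TURN',np.round(tr,3),'SHIFT',np.round(d,3)); return d
E
python3 -c "
from h import *
plan(.55,.40,.40,180,False)"
```

```text
t 1.0 p [0.2879 0.5828 0.4047] f [-0.2  0.2  0.2] op 0.0855 g 0.0
[[-0.8966, 0.4428, -0.0], [0.4428, 0.8966, 0.0], [0.0, 0.0, -1.0]]
TURN [ 0.    -0.    -4.381] SHIFT [-4.369 -3.046  0.079]
```

```bash
python3 -m creep '[[[0,0,0],[0,0,-0.876]],[[0,0,0],[0,0,-0.876]],[[0,0,0],[0,0,-0.876]],[[0,0,0],[0,0,-0.876]],[[0,0,0],[0,0,-0.877]],[[-0.624,-0.435,0],[0,0,0]],[[-0.624,-0.435,0],[0,0,0]],[[-0.624,-0.435,0],[0,0,0]],[[-0.624,-0.435,0],[0,0,0]],[[-0.624,-0.435,0],[0,0,0]],[[-0.624,-0.435,0],[0,0,0]],[[-0.624,-0.435,0.079],[0,0,0]],[[0,0,0],[0,0,0]],[[0,0,0],[0,0,0]]]'
python3 - <<'E'
from h import *
st();p=cam('wrist','wr1'); W=cloud(p)
print(p['R']@0+0 if 0 else -np.array(p['R']).T@np.array(p['t']))
print('rims');rects(W,0.054,0.066,y=(0.1,0.55),k=3)
print('handles');rects(W,0.107,0.13,y=(0.1,0.55),k=3)
E
```

```text
clock: 2.75
ee_pos: [0.5498, 0.4002, 0.3999]
tcp_rot: [[-1.0, 0.0, -0.001], [0.0, 1.0, 0.0], [0.001, 0.0, -1.0]]
force: [0.2, -0.0, 0.1]
opening: 0.0856
grip_force: 0.0
t 2.75 p [0.5498 0.4002 0.3999] f [ 0.2 -0.   0.1] op 0.0856 g 0.0
[[-1.0, 0.0003, -0.0006], [0.0003, 1.0, 0.0002], [0.0006, 0.0002, -1.0]]
[0.4701065  0.39983825 0.37021379]
rims
z0.054 c=(457.1,414.5) short 74.3 long 106.1 short-axis yaw 6.4 n=1652 zmed 0.0607
z0.054 c=(467.1,284.9) short 84.4 long 114.8 short-axis yaw 6.4 n=1982 zmed 0.0605
handles
z0.107 c=(457.8,414.2) short 10.1 long 55.7 short-axis yaw 2.2 n=1071 zmed 0.1189
z0.107 c=(522.9,547.2) short 5.2 long 9.7 short-axis yaw 89.1 n=66 zmed 0.1262
z0.107 c=(540.9,528.2) short 7.2 long 37.6 short-axis yaw 72.7 n=642 zmed 0.1191
```

View pics/wr1.png

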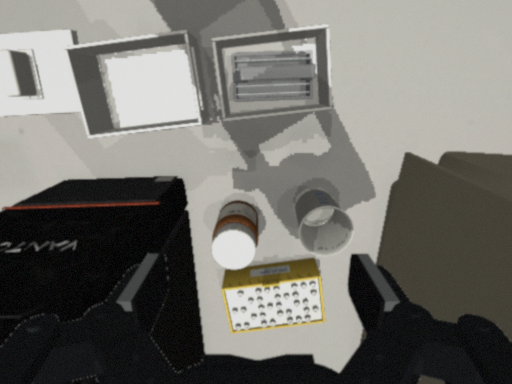

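The rack and the medium and large dishes are measured well. Rack 2's handle is at (457.8, 414.2) mm with yaw 2.2°. Next I'll grasp it.

```bash
python3 -c "
from h import *
plan(.4578,.4142,.100,182.2)"
```

```text
t 2.8 p [0.5494 0.4005 0.4   ] f [-0.   0.3  0.6] op 0.0852 g 0.0
[[-1.0, -0.0006, -0.0003], [-0.0006, 1.0, 0.0003], [0.0003, 0.0003, -1.0]]
TURN [ 0.003 -0.003 -0.361] SHIFT [1.517 0.286 2.417]
```

```bash
python3 -m creep '[[[0,0,0],[0,0,-0.361]],[[0.506,0.096,0],[0,0,0]],[[0.506,0.095,0],[0,0,0]],[[0.505,0.095,0],[0,0,0]],[[0,0,0.6],[0,0,0]],[[0,0,0.6],[0,0,0]],[[0,0,0.6],[0,0,0]],[[0,0,0.4],[0,0,0]],[[0,0,0.217],[0,0,0]],[[0,0,0],[0,0,0]]]'
python3 -m creep '[[[0,0,0],[0,0,0]],[[0,0,0],[0,0,0]],[[0,0,0],[0,0,0]],[[0,0,0],[0,0,0]],[[0,0,0],[0,0,0]],[[0,0,0],[0,0,0]]]' -1
```

```text
clock: 4.05
ee_pos: [0.4576, 0.4141, 0.2544]
tcp_rot: [[-0.999, -0.039, -0.001], [-0.039, 0.999, -0.001], [0.001, -0.001, -1.0]]
force: [-0.4, -0.1, 0.0]
opening: 0.0853
grip_force: 0.0
clock: 4.8
ee_pos: [0.459, 0.4143, 0.257]
tcp_rot: [[-0.999, -0.038, 0.003], [-0.038, 0.999, 0.002], [-0.003, 0.002, -1.0]]
force: [-0.1, 0.8, 5.8]
opening: 0.0548
grip_force: 64.0
```

```bash
python3 -m creep '[[[0,0,-0.4],[0,0,0]],[[0,0,-0.5],[0,0,0]],[[0,0,-0.6],[0,0,0]],[[0,0,-0.6],[0,0,0]],[[0,0,-0.5],[0,0,0]],[[0,0,-0.4],[0,0,0]],[[0,0,-0.2],[0,0,0]],[[0,0,0],[0,0,0]]]'
python3 - <<'E'
from h import *
p=cam('top'); W=cloud(p); c=p['color'].astype(int)
P=W[np.isfinite(W[...,0])]
P=P[(P[:,0]>.5)&(P[:,0]<.7)&(P[:,1]>-.35)&(P[:,1]<.1)&(P[:,2]>.165)&(P[:,2]<.26)]
np.save('stand.npy',P)
print(len(P))
# occupancy map: rows x (bins 8mm), cols y (8mm)
for x in np.arange(.69,.53,-.006):
    r=P[(P[:,0]>=x)&(P[:,0]<x+.006)]
    print('%.3f'%x,''.join('#' if ((r[:,1]>=y)&(r[:,1]<y+.006)).any() else '.' for y in np.arange(.06,-.33,-.006)), np.round(r[:,2].max(),3) if len(r) else '')
W2=W
for n,(xr,yr) in {'tower':((.5,.75),(.08,.36)),'cab':((.3,.75),(.48,.7)),'scope':((.5,.7),(-.5,-.33))}.items():
    Q=W[np.isfinite(W[...,0])]; Q=Q[(Q[:,0]>xr[0])&(Q[:,0]<xr[1])&(Q[:,1]>yr[0])&(Q[:,1]<yr[1])&(Q[:,2]>.14)&(Q[:,2]<.4)]
    if len(Q): print(n,Q.min(0).round(3),Q.max(0).round(3))
E
```

```text
clock: 5.8
ee_pos: [0.4584, 0.4137, 0.4472]
tcp_rot: [[-0.999, -0.038, 0.001], [-0.038, 0.999, 0.0], [-0.001, 0.0, -1.0]]
force: [0.4, 0.6, -2.2]
opening: 0.0546
grip_force: 63.7
317
0.690 ................................................................. 
0.684 ................................................................. 
0.678 ................................................................. 
0.672 ................................................................. 
0.666 ................................................................. 
0.660 ................................................................. 
0.654 ................................................................. 
0.648 .......#.............#.#..#...#.....#..##....#....#....##........ 0.189
0.642 .....##########.#########.########.#####.##############.####..... 0.196
0.636 ....#####.###################################.##########.###..... 0.199
0.630 .............###...............##...#.........#..#......#........ 0.202
0.624 ...............#...............##................#............... 0.193
0.618 ..........
[... 561 characters left out ...]
.....##...............##............... 0.209
0.570 ..............##...............##................#............... 0.214
0.564 ................................................................. 
0.558 ................................................................. 
0.552 ................................................................. 
0.546 ................................................................. 
0.540 ................................................................. 
0.534 ................................................................. 
tower [0.559 0.162 0.14 ] [0.75  0.323 0.387]
cab [0.444 0.48  0.14 ] [0.75 0.7  0.4 ]
scope [ 0.503 -0.5    0.143] [ 0.657 -0.386  0.398]
```

The stand is clear in the depth map. Its yaw is about 0, the hooks are at x≈0.606 and y≈−0.021, −0.126 and −0.231, and the rail is at x≈0.64. Rack 2 goes on hook 1.

```bash
python3 -c "
from h import *
plan(.50,-.021,.213,180)"
```

```text
t 5.85 p [0.4583 0.4136 0.446 ] f [-0.1 -0.3 -1.1] op 0.055 g 63.7
[[-0.9993, -0.0377, -0.001], [-0.0377, 0.9993, -0.0008], [0.001, -0.0008, -1.0]]
TURN [-0.008 -0.01   0.36 ] SHIFT [-0.695 -7.244  1.3  ]
```

```bash
python3 -m creep '[[[0,-0.3,0],[0,0,0]],[[0,-0.5,0],[0,0,0]],[[0,-0.6,0],[0,0,0]],[[0,-0.6,0],[0,0,0]],[[0,-0.6,0],[0,0,0]],[[0,-0.6,0],[0,0,0]],[[0,-0.6,0],[0,0,0]],[[0,-0.6,0],[0,0,0]],[[0,-0.6,0],[0,0,0]],[[0,-0.6,0],[0,0,0]],[[0,-0.6,0],[0,0,0]],[[0,-0.6,0],[0,0,0]],[[0,-0.3,0],[0,0,0]],[[0,-0.144,0],[0,0,0.36]],[[-0.3,0,0],[0,0,0]],[[0,0,0.4],[0,0,0]],[[0,0,0.5],[0,0,0]],[[0,0,0.4],[0,0,0]],[[0,0,0],[0,0,0]],[[0,0,0],[0,0,0]]]'
python3 -c "
from h import *
plan(.607,-.021,.213,180); cam('wrist','wr2')"
```

```text
clock: 8.35
ee_pos: [0.4929, -0.0205, 0.3698]
tcp_rot: [[-1.0, 0.0, 0.001], [0.0, 1.0, -0.0], [-0.001, -0.0, -1.0]]
force: [-0.1, -0.5, -0.6]
opening: 0.055
grip_force: 63.9
t 8.35 p [ 0.4929 -0.0205  0.3698] f [-0.1 -0.5 -0.6] op 0.055 g 63.9
[[-1.0, 0.0001, 0.0009], [0.0001, 1.0, -0.0001], [-0.0009, -0.0001, -1.0]]
TURN [-0.001  0.009 -0.001] SHIFT [-1.902 -0.008  0.029]
```

View pics/wr2.png

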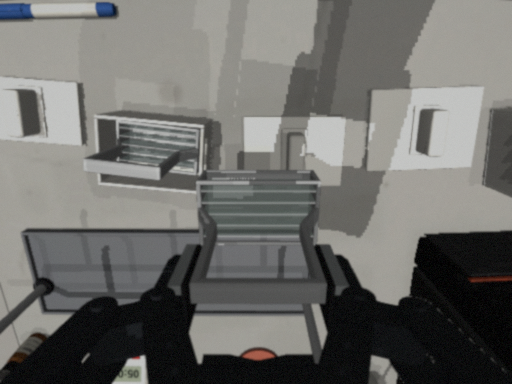

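The rack is held squarely, with the handle at (260,285). The small dish is in view at (150,150), with covers at (30,110), (295,150) and (430,130). Now I'll hang the rack, and measure the small rack and covers from this same pose.

```bash
python3 - <<'E'
from h import *
W=cloud(cam('wrist'))
print('handle');rects(W,0.112,0.13,x=(.42,.55),y=(-.2,-.06))
print('rim');rects(W,0.054,0.066,y=(-.2,-.06))
print('blocks');rects(W,0.036,0.046,y=(-.35,.25),minn=40)
print('plates');rects(W,0.006,0.014,y=(-.35,.25),minn=200)
E
python3 -m creep '[[[-0.3,0,0],[0,0,0]],[[-0.4,0,0],[0,0,0]],[[-0.4,0,0],[0,0,0]],[[-0.4,0,0],[0,0,0]],[[-0.3,0,0],[0,0,0]],[[-0.1,0,0],[0,0,0]],[[0,0,0],[0,0,0]],[[0,0,0.2],[0,0,0]],[[0,0,0.2],[0,0,0]],[[0,0,0.14],[0,0,0]],[[0,0,0],[0,0,0]]]'
```

```text
handle
z0.112 c=(468.3,-119.5) short 10.7 long 56.0 short-axis yaw -6.6 n=1135 zmed 0.1189
rim
z0.054 c=(461.2,-117.7) short 46.6 long 96.3 short-axis yaw -6.0 n=884 zmed 0.0605
z0.054 c=(463.9,-144.0) short 5.1 long 10.5 short-axis yaw -64.0 n=50 zmed 0.0620
z0.054 c=(471.6,-92.1) short 5.6 long 9.7 short-axis yaw 85.5 n=69 zmed 0.0579
z0.054 c=(500.2,-124.1) short 11.1 long 90.2 short-axis yaw -11.2 n=544 zmed 0.0604
blocks
z0.036 c=(434.2,-250.8) short 17.4 long 44.2 short-axis yaw 84.2 n=886 zmed 0.0406
z0.036 c=(453.6,150.3) short 16.8 long 43.5 short-axis yaw -86.8 n=797 zmed 0.0407
z0.036 c=(453.7,-116.1) short 32.9 long 94.7 short-axis yaw -4.6 n=301 zmed 0.0409
z0.036 c=(472.2,16.3) short 16.0 long 34.1 short-axis yaw -89.8 n=594 zmed 0.0409
z0.036 c=(484.9,229.2) short 2.9 long 61.5 short-axis yaw -82.6 n=215 zmed 0.0392
z0.036 c=(472.5,-83.8) short 6.1 long 10.1 short-axis yaw 87.7 n=77 zmed 0.0414
z0.036 c=(498.5,-124.8) short 3.0 long 85.2 short-axis yaw -6.7 n=259 zmed 0.0414
plates
z0.006 c=(341.9,-211.8) short 13.1 long 113.0 short-axis yaw 0.2 n=1250 zmed 0.0126
z0.006 c=(434.5,-246.5) short 64.9 long 88.5 short-axis yaw -5.2 n=3409 zmed 0.0111
z0.006 c=(453.5,150.5) short 84.2 long 115.0 short-axis yaw 2.8 n=7403 zmed 0.0111
z0.006 c=(472.2,228.3) short 18.1 long 85.1 short-axis yaw 85.5 n=418 zmed 0.0100
z0.006 c=(476.8,16.6) short 72.8 long 105.4 short-axis yaw -0.0 n=4902 zmed 0.0111
z0.006 c=(465.9,-120.7) short 36.1 long 71.8 short-axis yaw -6.2 n=674 zmed 0.0080
clock: 9.82
ee_pos: [0.6063, -0.0205, 0.3351]
tcp_rot: [[-1.0, -0.0, -0.002], [-0.0, 1.0, 0.0], [0.002, 0.0, -1.0]]
force: [-0.7, -0.1, -1.1]
opening: 0.0551
grip_force: 64.1
```

```bash
python3 -m creep '[[[0,0,0.04],[0,0,0]],[[0,0,0],[0,0,0]],[[0,0,0],[0,0,0]]]'; python3 -m creep '[[[0,0,0.03],[0,0,0]],[[0,0,0],[0,0,0]],[[0,0,0],[0,0,0]]]'
```

```text
clock: 10.2
ee_pos: [0.6069, -0.0206, 0.3345]
tcp_rot: [[-1.0, -0.0, 0.001], [-0.0, 1.0, -0.0], [-0.001, -0.0, -1.0]]
force: [-0.9, -0.9, -1.5]
opening: 0.0551
grip_force: 64.1
clock: 10.58
ee_pos: [0.607, -0.0206, 0.3336]
tcp_rot: [[-1.0, -0.0, 0.001], [-0.0, 1.0, -0.0], [-0.001, -0.0, -1.0]]
force: [-1.8, -0.1, 5.9]
opening: 0.0543
grip_force: 64.7
```

```bash
python3 -m creep '[[[0,0,0],[0,0,0]],[[0,0,0],[0,0,0]],[[0,0,0],[0,0,0]],[[0,0,0],[0,0,0]],[[0,0,0],[0,0,0]],[[0,0,-0.1],[0,0,0]],[[0,0,-0.3],[0,0,0]],[[0,0,-0.5],[0,0,0]],[[0,0,-0.6],[0,0,0]],[[0,0,-0.4],[0,0,0]],[[0,0,-0.2],[0,0,0]]]' 1
python3 -c "
from h import *
W=cloud(cam('top'));rects(W,0.17,0.24,x=(.55,.66),y=(-.06,.02),minn=4)
rects(W,0.11,0.13,x=(.42,.66),y=(-.2,.05),minn=4)
plan(.4683,-.1195,.100,173.4)"
```

```text
clock: 11.95
ee_pos: [0.6068, -0.0205, 0.462]
tcp_rot: [[-1.0, -0.0, 0.005], [-0.0, 1.0, -0.001], [-0.005, -0.001, -1.0]]
force: [0.1, 0.1, 0.2]
opening: 0.0853
grip_force: 0.0
z0.170 c=(602.1,-46.7) short 2.3 long 12.2 short-axis yaw -73.6 n=6 zmed 0.1896
z0.170 c=(641.1,-52.9) short 6.2 long 10.0 short-axis yaw -60.9 n=5 zmed 0.1876
z0.110 c=(466.6,-118.7) short 13.0 long 53.1 short-axis yaw -7.5 n=46 zmed 0.1197
z0.110 c=(602.7,-55.3) short 8.0 long 15.6 short-axis yaw 79.8 n=9 zmed 0.1183
t 12.0 p [ 0.6069 -0.0206  0.4627] f [0.3 1.  0.7] op 0.0853 g 0.0
[[-1.0, -0.0001, 0.0055], [-0.0001, 1.0, -0.0007], [-0.0055, -0.0007, -1.0]]
TURN [-0.003  0.053  1.101] SHIFT [ 2.106 -1.903  3.461]
```

Rack 2 hangs free with no remaining force. On to rack 1 in the small dish.

```bash
python3 -m creep '[[[0,0,0],[0,0.053,0.551]],[[0,0,0],[0,0,0.55]],[[0.4,-0.36,0],[0,0,0]],[[0.53,-0.48,0],[0,0,0]],[[0.53,-0.48,0],[0,0,0]],[[0.4,-0.36,0],[0,0,0]],[[0.246,-0.223,0],[0,0,0]],[[0,0,0.4],[0,0,0]],[[0,0,0.6],[0,0,0]],[[0,0,0.7],[0,0,0]],[[0,0,0.7],[0,0,0]],[[0,0,0.6],[0,0,0]],[[0,0,0.3],[0,0,0]],[[0,0,0.16],[0,0,0]],[[0,0,0],[0,0,0]],[[0,0,0],[0,0,0]]]'
python3 -m creep '[[[0,0,0],[0,0,0]],[[0,0,0],[0,0,0]],[[0,0,0],[0,0,0]],[[0,0,0],[0,0,0]],[[0,0,0],[0,0,0]],[[0,0,0],[0,0,0]]]' -1
```

```text
clock: 14.0
ee_pos: [0.4677, -0.1197, 0.253]
tcp_rot: [[-0.993, 0.115, -0.003], [0.115, 0.993, -0.001], [0.003, -0.001, -1.0]]
force: [0.2, 1.1, 0.2]
opening: 0.0855
grip_force: 0.0
clock: 14.75
ee_pos: [0.4675, -0.1195, 0.2526]
tcp_rot: [[-0.993, 0.115, -0.004], [0.115, 0.993, -0.0], [0.004, -0.001, -1.0]]
force: [-0.2, 1.7, 5.2]
opening: 0.0552
grip_force: 64.0
```

```bash
python3 -m creep '[[[0,0,-0.3],[0,0,0]],[[0,0,-0.4],[0,0,0]],[[0,0,-0.4],[0,0,0]],[[0,0,-0.4],[0,0,0]],[[0,0,-0.3],[0,0,0]],[[0,0,-0.12],[0,0,0]],[[0,0,0],[0,0,-0.37]],[[0,0,0],[0,0,-0.37]],[[0,0,0],[0,0,-0.36]],[[0,0,0],[0,0,0]]]'
python3 -c "
from h import *
plan(.607,-.231,.212,180)"
```

```text
clock: 16.0
ee_pos: [0.4674, -0.1194, 0.3659]
tcp_rot: [[-1.0, 0.0, -0.007], [0.0, 1.0, 0.001], [0.007, 0.001, -1.0]]
force: [-0.1, 0.3, -1.3]
opening: 0.0549
grip_force: 63.8
t 16.0 p [ 0.4674 -0.1194  0.3659] f [-0.1  0.3 -1.3] op 0.0549 g 63.8
[[-1.0, 0.0005, -0.0072], [0.0005, 1.0, 0.0007], [0.0072, 0.0007, -1.0]]
TURN [ 0.007 -0.069 -0.005] SHIFT [-2.327 -1.86  -0.018]
```

```bash
python3 -m creep '[[[0,-0.3,0],[0,-0.069,0]],[[0,-0.5,0],[0,0,0]],[[0,-0.5,0],[0,0,0]],[[0,-0.4,0],[0,0,0]],[[0,-0.16,0],[0,0,0]],[[0,0,0],[0,0,0]],[[-0.3,0,0],[0,0,0]],[[-0.5,0,0],[0,0,0]],[[-0.5,0,0],[0,0,0]],[[-0.5,0,0],[0,0,0]],[[-0.4,0,0],[0,0,0]],[[-0.127,0,0],[0,0,0]],[[0,0,0],[0,0,0]],[[0,0,0.2],[0,0,0]],[[0,0,0.2],[0,0,0]],[[0,0,0.12],[0,0,0]],[[0,0,0],[0,0,0]],[[0,0,0],[0,0,0]]]'
python3 -m creep '[[[0,0,0.05],[0,0,0]],[[0,0,0],[0,0,0]],[[0,0,0],[0,0,0]]]'
```

```text
clock: 18.25
ee_pos: [0.6073, -0.2311, 0.336]
tcp_rot: [[-1.0, 0.0, 0.002], [0.0, 1.0, -0.0], [-0.002, -0.0, -1.0]]
force: [0.4, 0.2, -1.3]
opening: 0.0552
grip_force: 63.9
clock: 18.62
ee_pos: [0.6073, -0.2311, 0.3328]
tcp_rot: [[-1.0, 0.0, 0.002], [0.0, 1.0, 0.0], [-0.002, 0.0, -1.0]]
force: [-0.3, 0.1, -1.1]
opening: 0.0553
grip_force: 63.9
```

```bash
python3 -m creep '[[[0,0,0.04],[0,0,0]],[[0,0,0],[0,0,0]],[[0,0,0],[0,0,0]]]';python3 -m creep '[[[0,0,0.03],[0,0,0]],[[0,0,0],[0,0,0]],[[0,0,0],[0,0,0]]]'
```

```text
clock: 19.0
ee_pos: [0.6073, -0.231, 0.3302]
tcp_rot: [[-1.0, 0.0, 0.002], [0.0, 1.0, 0.0], [-0.002, 0.0, -1.0]]
force: [0.3, -0.2, -2.0]
opening: 0.055
grip_force: 63.9
clock: 19.38
ee_pos: [0.6074, -0.2311, 0.3294]
tcp_rot: [[-1.0, -0.0, 0.002], [-0.0, 1.0, -0.0], [-0.002, -0.0, -1.0]]
force: [-2.5, 1.2, 3.3]
opening: 0.0553
grip_force: 64.5
```

```bash
python3 -m creep '[[[0,0,0],[0,0,0]],[[0,0,0],[0,0,0]],[[0,0,0],[0,0,0]],[[0,0,0],[0,0,0]],[[0,0,0],[0,0,0]],[[0,0,-0.1],[0,0,0]],[[0,0,-0.3],[0,0,0]],[[0,0,-0.5],[0,0,0]],[[0,0,-0.6],[0,0,0]],[[0,0,-0.5],[0,0,0]],[[0,0,-0.2],[0,0,0]],[[0.4,0.4,0],[0,0,0]],[[0.4,0.4,0],[0,0,0]],[[0,0.2,0],[0,0,0]],[[0,0,0],[0,0,0]]]' 1
python3 - <<'E'
from h import *
st();W=cloud(cam('wrist','wr3'))
print('rim');rects(W,0.054,0.066,y=(-.2,-.06))
print('blocks');rects(W,0.036,0.046,y=(-.35,.25),minn=100)
print('plates');rects(W,0.006,0.014,y=(-.35,.25),minn=500)
cam('top','top3')
E
```

```text
clock: 21.25
ee_pos: [0.5594, -0.1705, 0.4605]
tcp_rot: [[-1.0, -0.001, 0.002], [-0.001, 1.0, -0.0], [-0.002, -0.0, -1.0]]
force: [0.3, -0.2, 0.4]
opening: 0.085
grip_force: 0.0
t 21.25 p [ 0.5594 -0.1705  0.4605] f [ 0.3 -0.2  0.4] op 0.085 g 0.0
[[-1.0, -0.0011, 0.0021], [-0.0011, 1.0, -0.0001], [-0.0021, -0.0001, -1.0]]
rim
z0.054 c=(470.4,-118.4) short 63.9 long 96.7 short-axis yaw -5.5 n=952 zmed 0.0607
blocks
z0.036 c=(470.1,-119.6) short 57.8 long 94.3 short-axis yaw -5.7 n=203 zmed 0.0411
z0.036 c=(467.6,-270.3) short 15.4 long 43.2 short-axis yaw 84.7 n=529 zmed 0.0408
z0.036 c=(477.0,16.0) short 16.5 long 42.9 short-axis yaw -89.0 n=534 zmed 0.0408
plates
z0.006 c=(454.6,124.9) short 65.1 long 85.2 short-axis yaw -87.6 n=2936 zmed 0.0111
z0.006 c=(467.5,-271.7) short 63.7 long 96.1 short-axis yaw -5.3 n=3300 zmed 0.0111
z0.006 c=(476.7,16.2) short 73.6 long 106.6 short-axis yaw -0.7 n=4071 zmed 0.0111
```

View pics/wr3.png

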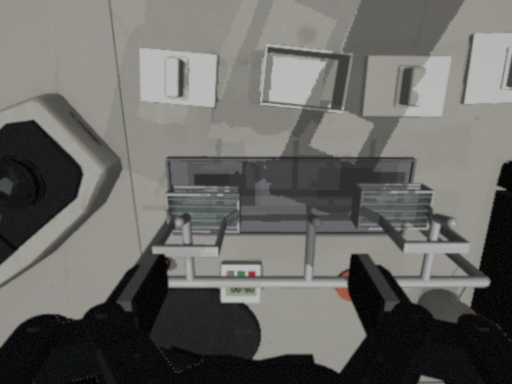

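View pics/top3.png

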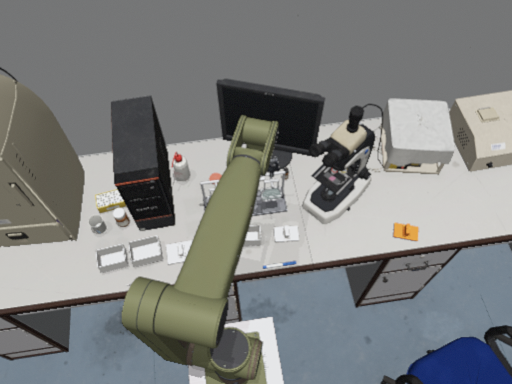

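Both racks hang on the outer hooks, at (200,215) and (395,205), and all dishes are empty. The small cover has been knocked to (467.5, −271), so I'll use the new measurement. I'll grip with the grasp point at z≈0.033 to keep the fingertips off the plate.

```bash
python3 -c "
from h import *
plan(.4675,-.2707,.034,174.6)"
```

```text
t 21.35 p [ 0.5596 -0.1714  0.4603] f [-0.8  0.4 -1. ] op 0.0857 g 0.0
[[-1.0, -0.0001, 0.0016], [-0.0001, 1.0, -0.0001], [-0.0016, -0.0001, -1.0]]
TURN [-0.     0.016  0.901] SHIFT [ 1.373 -1.793  4.522]
```

```bash
python3 -m creep '[[[0,0,0],[0,0.016,0.45]],[[0,0,0],[0,0,0.451]],[[0.3,-0.4,0],[0,0,0]],[[0.45,-0.6,0],[0,0,0]],[[0.4,-0.5,0],[0,0,0]],[[0.223,-0.293,0],[0,0,0]],[[0,0,0.5],[0,0,0]],[[0,0,0.7],[0,0,0]],[[0,0,0.8],[0,0,0]],[[0,0,0.8],[0,0,0]],[[0,0,0.7],[0,0,0]],[[0,0,0.5],[0,0,0]],[[0,0,0.3],[0,0,0]],[[0,0,0.15],[0,0,0]],[[0,0,0.072],[0,0,0]],[[0,0,0],[0,0,0]],[[0,0,0],[0,0,0]]]'
python3 -m creep '[[[0,0,0],[0,0,0]],[[0,0,0],[0,0,0]],[[0,0,0],[0,0,0]],[[0,0,0],[0,0,0]],[[0,0,0],[0,0,0]],[[0,0,0],[0,0,0]],[[0,0,0],[0,0,0]],[[0,0,0],[0,0,0]]]' -1
```

```text
clock: 23.48
ee_pos: [0.4673, -0.2706, 0.1902]
tcp_rot: [[-0.996, 0.094, 0.002], [0.094, 0.996, -0.001], [-0.002, -0.001, -1.0]]
force: [-0.3, -0.1, 0.3]
opening: 0.0857
grip_force: 0.0
clock: 24.48
ee_pos: [0.4671, -0.2704, 0.1894]
tcp_rot: [[-0.996, 0.094, 0.0], [0.094, 0.996, -0.0], [-0.0, -0.0, -1.0]]
force: [0.1, -0.5, 2.2]
opening: 0.0149
grip_force: 61.0
```

```bash
python3 -m creep '[[[0,0,-0.2],[0,0,0]],[[0,0,-0.4],[0,0,0]],[[0,0,-0.5],[0,0,0]],[[0,0,-0.4],[0,0,0]],[[0,0,-0.2],[0,0,0]],[[0,0,0],[0,0,0]],[[0,0,0],[0,0,0]]]'
python3 -c "
from h import *
plan(.4701,-.1184,.0894,174.5)"
```

```text
clock: 25.35
ee_pos: [0.4665, -0.27, 0.2898]
tcp_rot: [[-0.996, 0.094, -0.002], [0.094, 0.996, 0.002], [0.002, 0.001, -1.0]]
force: [-0.3, -0.0, -0.7]
opening: 0.0149
grip_force: 60.7
t 25.35 p [ 0.4665 -0.27    0.2898] f [-0.3 -0.  -0.7] op 0.0149 g 60.7
[[-0.9955, 0.0943, -0.0018], [0.0943, 0.9955, 0.0015], [0.002, 0.0013, -1.0]]
TURN [ 0.013 -0.019  0.015] SHIFT [0.182 2.522 0.757]
```

```bash
python3 -m creep '[[[0,0.3,0],[0.013,-0.019,0.015]],[[0.06,0.5,0],[0,0,0]],[[0.06,0.5,0],[0,0,0]],[[0.062,0.5,0],[0,0,0]],[[0,0.45,0],[0,0,0]],[[0,0.2,0],[0,0,0]],[[0,0.072,0],[0,0,0]],[[0,0,0],[0,0,0]],[[0,0,0.2],[0,0,0]],[[0,0,0.2],[0,0,0]],[[0,0,0],[0,0,0]],[[0,0,0],[0,0,0]]]'
python3 -c "
from h import *
plan(.4701,-.1184,.0894,174.5)"
```

```text
clock: 26.85
ee_pos: [0.4705, -0.1189, 0.2667]
tcp_rot: [[-0.995, 0.096, 0.001], [0.096, 0.995, -0.001], [-0.001, -0.001, -1.0]]
force: [-0.0, 0.6, -1.2]
opening: 0.015
grip_force: 60.6
t 26.85 p [ 0.4705 -0.1189  0.2667] f [-0.   0.6 -1.2] op 0.015 g 60.6
[[-0.9954, 0.0962, 0.0013], [0.0962, 0.9954, -0.0012], [-0.0014, -0.001, -1.0]]
TURN [-0.01   0.014 -0.003] SHIFT [0.008 0.008 0.371]
```

```bash
python3 -m creep '[[[0.008,0.008,0.08],[-0.01,0.014,0]],[[0,0,0.1],[0,0,0]],[[0,0,0.08],[0,0,0]],[[0,0,0.06],[0,0,0]],[[0,0,0.04],[0,0,0]],[[0,0,0],[0,0,0]],[[0,0,0],[0,0,0]]]'
```

```text
clock: 27.72
ee_pos: [0.4703, -0.1182, 0.2455]
tcp_rot: [[-0.995, 0.096, 0.001], [0.096, 0.995, -0.0], [-0.001, -0.0, -1.0]]
force: [0.1, -0.4, -0.8]
opening: 0.0147
grip_force: 60.6
```

```bash
python3 -m creep '[[[0,0,0.025],[0,0,0]],[[0,0,0],[0,0,0]],[[0,0,0],[0,0,0]]]'; python3 -m creep '[[[0,0,0],[0,0,0]],[[0,0,0],[0,0,0]],[[0,0,0],[0,0,0]],[[0,0,0],[0,0,0]],[[0,0,0],[0,0,0]],[[0,0,0],[0,0,0]],[[0,0,0],[0,0,0]],[[0,0,-0.2],[0,0,0]],[[0,0,-0.5],[0,0,0]],[[0,0,-0.6],[0,0,0]],[[0,0,-0.5],[0,0,0]],[[0,0,-0.5],[0,0,0]],[[0,0,-0.3],[0,0,0]],[[-0.3,0.3,0],[0,0,0]],[[-0.5,0.4,0],[0,0,0]],[[-0.5,0.4,0],[0,0,0]],[[0,0.4,0],[0,0,0]],[[0,0,0],[0,0,0]],[[0,0,0],[0,0,0]]]' 1
python3 - <<'E'
from h import *
W=cloud(cam('wrist','wr4'))
print('small cover');rects(W,0.061,0.071,y=(-.2,-.04),minn=200)
print('blocks');rects(W,0.036,0.046,y=(-.04,.3),minn=100)
print('plates');rects(W,0.006,0.014,y=(-.1,.3),minn=500)
print('rims');rects(W,0.054,0.066,y=(.1,.55),minn=200)
plan(.477,.0162,.034,179.5)
E
```

```text
clock: 28.1
ee_pos: [0.4704, -0.1183, 0.2444]
tcp_rot: [[-0.995, 0.096, 0.001], [0.096, 0.995, -0.0], [-0.001, -0.0, -1.0]]
force: [-0.6, 0.4, 1.8]
opening: 0.0147
grip_force: 61.0
clock: 30.48
ee_pos: [0.5561, -0.0364, 0.3998]
tcp_rot: [[-0.995, 0.096, 0.0], [0.096, 0.995, -0.001], [-0.0, -0.001, -1.0]]
force: [-0.7, 0.2, 0.5]
opening: 0.0855
grip_force: 0.0
small cover
z0.061 c=(470.8,-118.8) short 64.3 long 96.3 short-axis yaw -5.7 n=6100 zmed 0.0661
blocks
z0.036 c=(453.6,150.2) short 16.6 long 43.8 short-axis yaw -87.4 n=844 zmed 0.0408
z0.036 c=(477.3,16.6) short 16.1 long 43.4 short-axis yaw 89.9 n=741 zmed 0.0407
plates
z0.006 c=(453.5,150.3) short 85.0 long 115.2 short-axis yaw 2.2 n=7757 zmed 0.0111
z0.006 c=(477.2,16.3) short 73.9 long 104.9 short-axis yaw 0.2 n=5999 zmed 0.0111
rims
t 30.52 p [ 0.5561 -0.0366  0.3998] f [0.6 0.2 0.6] op 0.0855 g 0.0
[[-0.9954, 0.0963, 0.0002], [0.0963, 0.9954, -0.0005], [-0.0003, -0.0004, -1.0]]
TURN [-0.004  0.003 -0.838] SHIFT [1.326 0.869 3.514]
```

View pics/wr4.png

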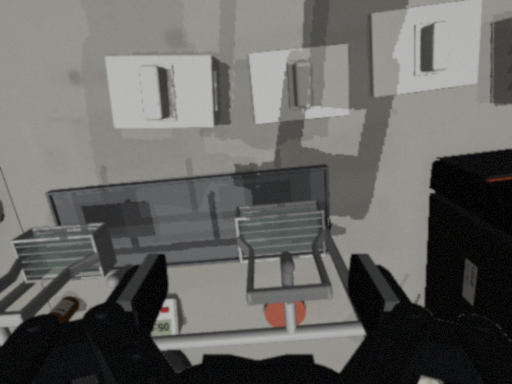

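The small cover is seated level, centred on the dish with its top at 0.066. The medium cover is next, at (477.2, 16.4) with yaw 0.

```bash
python3 -m creep '[[[0,0,0],[0,0,-0.46]],[[0,0,0],[0,0,-0.46]],[[0.3,0.2,0],[0,0,0]],[[0.4,0.28,0],[0,0,0]],[[0.4,0.28,0],[0,0,0]],[[0.215,0.123,0],[0,0,0]],[[0,0,0.4],[0,0,0]],[[0,0,0.6],[0,0,0]],[[0,0,0.7],[0,0,0]],[[0,0,0.7],[0,0,0]],[[0,0,0.5],[0,0,0]],[[0,0,0.35],[0,0,0]],[[0,0,0.2],[0,0,0]],[[0,0,0.064],[0,0,0]],[[0,0,0],[0,0,0]],[[0,0,0],[0,0,0]]]'
python3 -m creep '[[[0,0,0],[0,0,0]],[[0,0,0],[0,0,0]],[[0,0,0],[0,0,0]],[[0,0,0],[0,0,0]],[[0,0,0],[0,0,0]],[[0,0,0],[0,0,0]],[[0,0,0],[0,0,0]],[[0,0,0],[0,0,0]]]' -1
python3 -m creep '[[[0,0,-0.2],[0,0,0]],[[0,0,-0.4],[0,0,0]],[[0,0,-0.5],[0,0,0]],[[0,0,-0.5],[0,0,0]],[[0,0,-0.2],[0,0,0]],[[0,0,0],[0,0,0]],[[0,0,0],[0,0,0]]]'
python3 -c "
from h import *
plan(.4570,.4145,.0894,186.4)"
```

```text
clock: 32.52
ee_pos: [0.4781, 0.0168, 0.19]
tcp_rot: [[-1.0, -0.0, 0.002], [-0.0, 1.0, -0.0], [-0.002, -0.0, -1.0]]
force: [0.2, -0.4, -0.5]
opening: 0.0857
grip_force: 0.0
clock: 33.52
ee_pos: [0.4777, 0.0168, 0.1892]
tcp_rot: [[-1.0, -0.0, 0.001], [-0.0, 1.0, -0.0], [-0.001, -0.0, -1.0]]
force: [0.5, 0.3, 2.7]
opening: 0.0147
grip_force: 61.1
clock: 34.4
ee_pos: [0.4769, 0.0169, 0.2954]
tcp_rot: [[-1.0, -0.0, -0.002], [-0.0, 1.0, -0.0], [0.002, 0.0, -1.0]]
force: [0.6, 0.3, -1.4]
opening: 0.0151
grip_force: 60.6
t 34.4 p [0.4769 0.0169 0.2954] f [ 0.6  0.3 -1.4] op 0.0151 g 60.6
[[-1.0, -0.0003, -0.0022], [-0.0003, 1.0, -0.0], [0.0022, 0.0, -1.0]]
TURN [ 1.000e-03 -2.100e-02 -1.063e+00] SHIFT [-0.41   6.623  0.851]
```

```bash
python3 -m creep '[[[0,0,0],[0,-0.021,-0.53]],[[0,0,0],[0,0,-0.533]],[[0,0.3,0],[0,0,0]],[[-0.05,0.6,0],[0,0,0]],[[-0.05,0.7,0],[0,0,0]],[[-0.05,0.7,0],[0,0,0]],[[-0.05,0.7,0],[0,0,0]],[[-0.05,0.7,0],[0,0,0]],[[-0.05,0.7,0],[0,0,0]],[[-0.05,0.7,0],[0,0,0]],[[-0.05,0.7,0],[0,0,0]],[[-0.02,0.5,0],[0,0,0]],[[0,0.323,0],[0,0,0]],[[0,0,0],[0,0,0]],[[0,0,0.3],[0,0,0]],[[0,0,0.2],[0,0,0]],[[0,0,0],[0,0,0]],[[0,0,0],[0,0,0]]]'
python3 -c "
from h import *
plan(.4575,.4145,.0890,186.4)"
```

```text
clock: 36.65
ee_pos: [0.4585, 0.4142, 0.2668]
tcp_rot: [[-0.994, -0.111, 0.003], [-0.111, 0.994, -0.0], [-0.003, -0.0, -1.0]]
force: [-0.8, -0.1, -1.7]
opening: 0.0149
grip_force: 60.6
t 36.65 p [0.4585 0.4142 0.2668] f [-0.8 -0.1 -1.7] op 0.0149 g 60.6
[[-0.9938, -0.1108, 0.0026], [-0.1108, 0.9938, -0.0002], [-0.0026, -0.0005, -1.0]]
TURN [-0.005  0.024 -0.007] SHIFT [0.016 0.007 0.38 ]
```

```bash
python3 -m creep '[[[0.016,0.007,0.08],[0,0.024,0]],[[0,0,0.1],[0,0,0]],[[0,0,0.08],[0,0,0]],[[0,0,0.06],[0,0,0]],[[0,0,0.03],[0,0,0]],[[0,0,0],[0,0,0]],[[0,0,0],[0,0,0]]]';python3 -m creep '[[[0,0,0.025],[0,0,0]],[[0,0,0],[0,0,0]],[[0,0,0],[0,0,0]]]'
```

```text
clock: 37.52
ee_pos: [0.4574, 0.415, 0.2461]
tcp_rot: [[-0.994, -0.112, 0.0], [-0.112, 0.994, -0.0], [-0.0, -0.0, -1.0]]
force: [0.3, 0.2, -1.0]
opening: 0.0148
grip_force: 60.6
clock: 37.9
ee_pos: [0.4573, 0.4149, 0.2444]
tcp_rot: [[-0.994, -0.111, 0.0], [-0.111, 0.994, -0.0], [-0.0, -0.0, -1.0]]
force: [-0.1, -0.1, -1.0]
opening: 0.0148
grip_force: 60.6
```

```bash
python3 -m creep '[[[0,0,0],[0,0,0]],[[0,0,0],[0,0,0]],[[0,0,0],[0,0,0]],[[0,0,0],[0,0,0]],[[0,0,0],[0,0,0]],[[0,0,0],[0,0,0]],[[0,0,0],[0,0,0]],[[0,0,-0.2],[0,0,0]],[[0,0,-0.5],[0,0,0]],[[0,0,-0.6],[0,0,0]],[[0,0,-0.6],[0,0,0]],[[0,0,-0.6],[0,0,0]],[[0,0,-0.3],[0,0,0]],[[-0.4,0,0],[0,0,0]],[[-0.5,-0.1,0],[0,0,0]],[[-0.4,-0.2,0],[0,0,0]],[[0,0,0],[0,0,0]],[[0,0,0],[0,0,0]]]' 1
python3 - <<'E'
from h import *
W=cloud(cam('wrist'))
print('cover');rects(W,0.061,0.071,y=(.35,.5),minn=200)
print('rim');rects(W,0.054,0.066,y=(.2,.352),minn=200)
W=cloud(cam('top'))
print('top block');rects(W,0.032,0.046,y=(0.08,.2),k=5)
plan(.4536,.1503,.034,182.4)
E
```

```text
clock: 40.15
ee_pos: [0.5367, 0.4055, 0.4119]
tcp_rot: [[-0.994, -0.111, -0.001], [-0.111, 0.994, -0.001], [0.001, -0.001, -1.0]]
force: [-0.3, 0.4, 0.3]
opening: 0.0854
grip_force: 0.0
cover
z0.061 c=(456.6,414.3) short 73.5 long 105.7 short-axis yaw 6.4 n=7896 zmed 0.0661
rim
z0.054 c=(467.1,284.8) short 84.3 long 115.1 short-axis yaw 6.2 n=1828 zmed 0.0605
top block
z0.032 c=(452.3,150.3) short 15.8 long 45.3 short-axis yaw -87.3 n=40 zmed 0.0396
t 40.25 p [0.5363 0.4059 0.4123] f [-0.1 -0.8 -0.3] op 0.0857 g 0.0
[[-0.9937, -0.1119, -0.0003], [-0.1119, 0.9937, -0.0005], [0.0004, -0.0004, -1.0]]
TURN [-0.004 -0.004  0.671] SHIFT [ 1.555 -4.198  3.722]
```

The medium cover is seated and the large cover is still in place. I'll fetch the large cover, moving back in x first to clear the tower.

```bash
python3 -m creep '[[[0.4,0,0],[0,0,0.336]],[[0.5,0,0],[0,0,0.335]],[[0.5,-0.2,0],[0,0,0]],[[0.155,-0.5,0],[0,0,0]],[[0,-0.7,0],[0,0,0]],[[0,-0.8,0],[0,0,0]],[[0,-0.8,0],[0,0,0]],[[0,-0.7,0],[0,0,0]],[[0,-0.4,0],[0,0,0]],[[0,-0.098,0],[0,0,0]],[[0,0,0.5],[0,0,0]],[[0,0,0.7],[0,0,0]],[[0,0,0.8],[0,0,0]],[[0,0,0.7],[0,0,0]],[[0,0,0.4],[0,0,0]],[[0,0,0],[0,0,0]],[[0,0,0],[0,0,0]]]'
python3 -c "
from h import *
plan(.4536,.1503,.034,182.4)"
```

```text
clock: 42.38
ee_pos: [0.4548, 0.1481, 0.2278]
tcp_rot: [[-0.999, -0.042, 0.002], [-0.042, 0.999, 0.0], [-0.002, 0.0, -1.0]]
force: [-0.1, -0.1, -0.3]
opening: 0.0853
grip_force: 0.0
t 42.38 p [0.4548 0.1481 0.2278] f [-0.1 -0.1 -0.3] op 0.0853 g 0.0
[[-0.9991, -0.0424, 0.0021], [-0.0424, 0.9991, 0.0002], [-0.0021, 0.0001, -1.0]]
TURN [0.001 0.02  0.005] SHIFT [0.018 0.037 0.646]
```

```bash
python3 -m creep '[[[0.018,0.037,0.2],[0,0.02,0]],[[0,0,0.25],[0,0,0]],[[0,0,0.15],[0,0,0]],[[0,0,0.046],[0,0,0]],[[0,0,0],[0,0,0]],[[0,0,0],[0,0,0]]]'
python3 -m creep '[[[0,0,0],[0,0,0]],[[0,0,0],[0,0,0]],[[0,0,0],[0,0,0]],[[0,0,0],[0,0,0]],[[0,0,0],[0,0,0]],[[0,0,0],[0,0,0]],[[0,0,0],[0,0,0]],[[0,0,0],[0,0,0]]]' -1
python3 -m creep '[[[0,0,-0.2],[0,0,0]],[[0,0,-0.4],[0,0,0]],[[0,0,-0.5],[0,0,0]],[[0,0,-0.4],[0,0,0]],[[0,0,-0.2],[0,0,0]],[[0,0,0],[0,0,0]],[[0,0,0],[0,0,0]]]'
python3 -c "
from h import *
plan(.4671,.2849,.0892,186.3)"
```

```text
clock: 43.12
ee_pos: [0.4533, 0.1496, 0.1881]
tcp_rot: [[-0.999, -0.041, -0.001], [-0.041, 0.999, -0.0], [0.001, -0.0, -1.0]]
force: [-0.1, -0.0, 0.5]
opening: 0.0855
grip_force: 0.0
clock: 44.12
ee_pos: [0.4532, 0.1496, 0.188]
tcp_rot: [[-0.999, -0.041, -0.001], [-0.041, 0.999, -0.0], [0.001, -0.0, -1.0]]
force: [-0.1, 1.0, 3.3]
opening: 0.0147
grip_force: 60.9
clock: 45.0
ee_pos: [0.4527, 0.1495, 0.2885]
tcp_rot: [[-0.999, -0.041, -0.004], [-0.041, 0.999, -0.001], [0.004, -0.001, -1.0]]
force: [-0.6, 0.3, -1.4]
opening: 0.0147
grip_force: 60.5
t 45.0 p [0.4527 0.1495 0.2885] f [-0.6  0.3 -1.4] op 0.0147 g 60.5
[[-0.9991, -0.0415, -0.0041], [-0.0415, 0.9991, -0.001], [0.0041, -0.0008, -1.0]]
TURN [-0.006 -0.039 -0.654] SHIFT [-0.486  2.216  0.738]
```

```bash
python3 -m creep '[[[0,0,0],[0,-0.039,-0.327]],[[0,0,0],[0,0,-0.327]],[[-0.1,0.3,0],[0,0,0]],[[-0.12,0.5,0],[0,0,0]],[[-0.12,0.5,0],[0,0,0]],[[-0.14,0.5,0],[0,0,0]],[[0,0.3,0],[0,0,0]],[[0,0.116,0],[0,0,0]],[[0,0,0],[0,0,0]],[[0,0,0.2],[0,0,0]],[[0,0,0.16],[0,0,0]],[[0,0,0],[0,0,0]],[[0,0,0],[0,0,0]]]'
python3 -c "
from h import *
plan(.4667,.2849,.0878,186.3)"
```

```text
clock: 46.62
ee_pos: [0.4674, 0.2847, 0.268]
tcp_rot: [[-0.994, -0.109, 0.002], [-0.109, 0.994, -0.0], [-0.002, -0.001, -1.0]]
force: [0.0, -0.1, -0.4]
opening: 0.0149
grip_force: 60.5
t 46.62 p [0.4674 0.2847 0.268 ] f [ 0.  -0.1 -0.4] op 0.0149 g 60.5
[[-0.994, -0.1093, 0.002], [-0.1093, 0.994, -0.0003], [-0.002, -0.0006, -1.0]]
TURN [-0.005  0.019 -0.004] SHIFT [0.011 0.004 0.42 ]
```

```bash
python3 -m creep '[[[0.011,0.004,0.1],[0,0.019,0]],[[0,0,0.1],[0,0,0]],[[0,0,0.1],[0,0,0]],[[0,0,0.06],[0,0,0]],[[0,0,0.03],[0,0,0]],[[0,0,0],[0,0,0]],[[0,0,0],[0,0,0]]]';python3 -m creep '[[[0,0,0.025],[0,0,0]],[[0,0,0],[0,0,0]],[[0,0,0],[0,0,0]]]'
```

```text
clock: 47.5
ee_pos: [0.4667, 0.2852, 0.245]
tcp_rot: [[-0.994, -0.11, 0.001], [-0.11, 0.994, -0.0], [-0.001, -0.0, -1.0]]
force: [-0.3, -0.9, -1.2]
opening: 0.0149
grip_force: 60.5
clock: 47.88
ee_pos: [0.4666, 0.2851, 0.2432]
tcp_rot: [[-0.994, -0.11, 0.0], [-0.11, 0.994, -0.0], [-0.0, -0.0, -1.0]]
force: [0.1, -0.6, -1.6]
opening: 0.0148
grip_force: 60.5
```

```bash
python3 -m creep '[[[0,0,0],[0,0,0]],[[0,0,0],[0,0,0]],[[0,0,0],[0,0,0]],[[0,0,0],[0,0,0]],[[0,0,0],[0,0,0]],[[0,0,0],[0,0,0]],[[0,0,0],[0,0,0]],[[0,0,-0.2],[0,0,0]],[[0,0,-0.5],[0,0,0]],[[0,0,-0.6],[0,0,0]],[[0,0,-0.6],[0,0,0]],[[0,0,-0.6],[0,0,0]],[[0,0.4,-0.3],[0,0,0]],[[0,0.6,0],[0,0,0]],[[0,0.6,0],[0,0,0]],[[0,0.4,0],[0,0,0]],[[-0.5,0,0],[0,0,0]],[[-0.5,0,0],[0,0,0]],[[-0.3,0,0],[0,0,0]],[[0,0,0],[0,0,0]]]' 1
python3 - <<'E'
from h import *
st();W=cloud(cam('wrist','wr5'))
print('covers');rects(W,0.061,0.071,y=(.2,.5),minn=200)
cam('scene','sc5')
W=cloud(cam('top','top5'))
print('small');rects(W,0.061,0.071,y=(-.2,-.04),k=5); print('bars');rects(W,0.188,0.21,x=(.58,.63),y=(-.3,.05),k=5,minn=5)
E
```

```text
clock: 50.38
ee_pos: [0.5318, 0.4128, 0.411]
tcp_rot: [[-0.994, -0.109, -0.0], [-0.109, 0.994, -0.001], [0.001, -0.001, -1.0]]
force: [-0.7, 0.2, 0.8]
opening: 0.0851
grip_force: 0.0
t 50.38 p [0.5318 0.4128 0.411 ] f [-0.7  0.2  0.8] op 0.0851 g 0.0
[[-0.9941, -0.1086, -0.0004], [-0.1086, 0.9941, -0.0008], [0.0005, -0.0008, -1.0]]
covers
z0.061 c=(456.9,414.2) short 72.7 long 105.7 short-axis yaw 6.3 n=7802 zmed 0.0662
z0.061 c=(467.5,284.7) short 83.5 long 114.6 short-axis yaw 5.9 n=9417 zmed 0.0661
small
z0.061 c=(469.7,-118.4) short 68.7 long 94.0 short-axis yaw -7.4 n=268 zmed 0.0664
bars
z0.188 c=(606.7,-230.1) short 36.4 long 49.3 short-axis yaw 37.1 n=50 zmed 0.1941
z0.188 c=(606.8,-126.1) short 6.3 long 43.6 short-axis yaw 87.8 n=14 zmed 0.1917
z0.188 c=(608.7,-19.6) short 32.1 long 52.3 short-axis yaw 15.0 n=48 zmed 0.1935
```

View pics/top5.png

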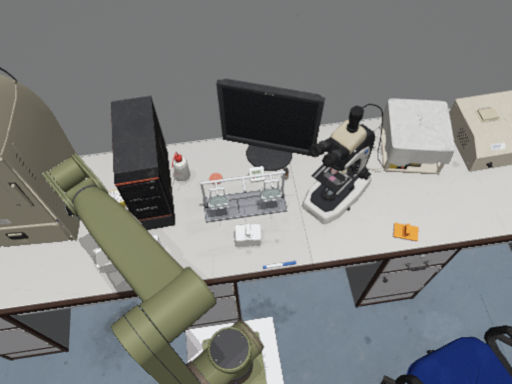

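View pics/sc5.png

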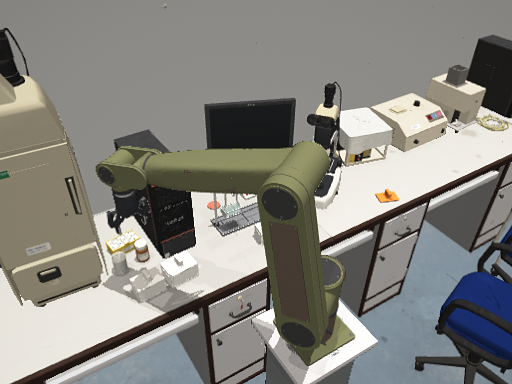

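All three dishes are covered and level, and both racks hang on their hooks, at (217,200) and (270,195) in the top view. The robot is touching nothing.

```bash
python3 -c "
from bench import manip
print(manip.close_job())"
```

```text
the job is handed in; nothing more can be done
None
```

The job is handed in at about 50 s: both racks that were present hang upright on hooks 1 and 3, all three dishes are closed with their own covers seated level, and I touched none of the other things.

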